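Slide the pipe-rest board into its notches and latch it

TASK

Push the plywood pipe-rest board along its two rails with the fingertips, in the direction opposite to the way the open latch arm points, until you feel it drop fully into the locating notches. Then push the latch arm round by its upright pin until it stops square across the board. Only push: do not lift or tip the board, leave the loose things around the frame where they are, and finish with the hand clear.

Things in the scene. Friction and masses are not known exactly. Their poses are not given: they have to be found in the camera images.
- jig_frame: Steel jig frame fixed to the bench, 200 x 290 mm. Origin on the bench, z up; +y runs along the rails, the way the board must be pushed; the latch is on its -x side. Two rails, centred at x = +-58, 24 wide, y = -160 to 130, tops 45 mm above the bench, 92 mm open gap between them down to an 8 mm base plate. Lips outside the rails (inner faces x = +-72, 61 mm high) keep the board straight.
- home (a point): Where the board's origin lies when it is home: x 0, y 45, z 37 mm in the jig frame, axes as the frame's (3 mm of play along y). Each rail has two notches, 22 mm long and 8 mm deep, at y = -65 and +65 mm from here, one for each foot of the board.
- board: Loose plywood board, 140 (x) x 180 (y, along the rails) x 12 mm, 0.6 kg, dark steel V pipe rest in its middle (top 63 mm above origin). Four feet 16 mm long, 10 high at x +-58, y +-65. Origin: centre, level with the feet's undersides; axes as the frame's; plywood 10 to 22 mm above it. Starts on the rails, 45 to 105 mm short of home; push its y = -90 end. Over the notches it drops 8 mm by its own weight and stops.
- latch (a joint): Latch arm's angle (rad) about the upright pivot. 0: points along the frame's -y, beside the rails; grows counter-clockwise from above to its stop at 1.571, pointing along +x across the board. Starts at -0.3 to 0.1, stays where left (1.1 N at the pin moves it). Flat arm, 18 mm wide, 81 long, 63 to 71 mm above the bench: 4 mm over the board when home, too low to pass over a board not yet dropped.
- latch_pivot (a point): The latch arm's pivot axis, at the arm's underside, 63 mm above the bench; x = -95, y = -10 mm in the jig frame. It stands on a post 22 mm in diameter.
- latch_tab (a point): Top centre of the upright round pin on the latch arm, by which it is pushed: 14 mm in diameter, 30 mm high (71 to 101 mm above the bench), 75 mm from the pivot.
- wrench: Loose 200 mm wrench lying on the bench: leave alone. Origin at its middle underside.
- oil_can: Loose round can, 60 mm in diameter, 110 mm high: leave alone. Origin at its base.
- pipe_collar: Loose short piece of steel pipe standing on end, 60 mm outside diameter, 45 mm high: leave alone. Origin at its base.
- clamp: Loose screw clamp lying flat, about 90 x 180 mm: leave alone. Origin at its middle underside.
Not all that is in view belongs to the job. What is meant by the board is not green, and is the larger of those in its own colour.

How it is judged:
By the outcome, as a careful person would: the job done as asked, in the order asked, and still so for the second after the job is handed in, with the robot touching nothing.
It also fails if it takes over 45 s, if anything falls off the work surface, if the arm or the gripper's body presses on something with over 40 N, if the wrist force passes 120 N, or if a joint passes its speed limit or range.

ROBOT

A 6-joint arm with a two-finger parallel gripper is mounted at the origin on the work surface. World frame = base frame: x ahead of the robot, y to its left, z up, the work surface at z = 0. Lengths are in mm, angles in rad, forces in N, time in s.
With the tool pointing down it reaches from about 275 to 750 mm from the base axis. Payload 10.2 kg.
Tool frame: the origin (TCP) lies at the very end of the fingers, on their centre line; the grasp point (between the pads) lies 19 mm behind it (ctrl.pinch_z is the distance from the TCP to the grasp point, in mm); y points along the fingers, z is the direction in which the jaws open and shut, and the axes are right-handed (so a half turn about y gives the same grasp; the last joint's range is limited). The gripper opens to 85 mm and grips with 20 to 120 N. Pads are 22 mm wide; open, the fingers measure 114 mm over their backs; the gripper's body (76 mm by 85 mm) begins 54 mm behind the grasp point. The pads swing forward as they close: fully open they stand 13 mm farther back than shut.
Start: joints at [1.012, 0.313, 1.498, -0, 1.331, -0.223], TCP at [173.013, 495.679, 231.294] pointing down, gripper open.
Joint ranges: [-2.94, 2.94], [-0.97, 2.17], [0.19, 2.56], [-1.23, 4.37], [0.02, 3.11], [-2.88, 2.88]. Speed limits (rad/s): [2.39, 2.39, 3.01, 3.14, 3.14, 3.14].

INTERFACE

Orientations are given as a unit quaternion [w, x, y, z].
In Python, from rig import sense, eyes, ctrl gives the robot as it stands. The module is installed in compiled form; this text tells all that it offers.
- The arm moves only by the shell command python3 -m handwheel 'ROWS' [FORCE]. ROWS is JSON, a list of rows, each an object of numbers: "grip": the finger opening in mm, from 0 to 85.4; "tx", "ty", "tz": the shift along the tool's x, y, z in mm; "wx", "wy", "wz": the turn, a rotation vector about the tool's x, y, z in rad. In form: [{"grip": .., "tx": .., "ty": .., "tz": .., "wx": .., "wy": .., "wz": ..}, ...]. A call has 1 to 10 rows; each row shifts and turns the commanded pose from where the row before left it, along the tool's axes as they then stand; what a row does not reach is not made up. A row lasts 1/12 s, in which the tool goes at most 41.7 mm and 7.16 degrees, less where a joint would pass 70% of its speed; a pose out of reach is approached as far as the arm can. A call is refused whole if a number of a shift passes 41.7 or a number of a turn 0.125, either way. A call with a gripper value outside its range is refused whole. The fingers move at their own pace and stop on an object; FORCE is the grip in N (left out, the last holds). Time passes only in rows, so rows that do not move let the fingers close. It gives the time, the measured TCP pose, the force and the opening at its end, in the units of the state.
- sense(): the state, without advancing time (a new reading comes with each control period).
- eyes.capture(name): name is "scene" or "top" or "wrist"; returns a dict with "pixels" (384x512x3 uint8, red, green, blue), "mtx" (3x3 intrinsics, pixels), "R" (3x3) and "t" (3): a world point X has camera coordinates R X + t. Camera axes: x right, y down, z forward; pixel columns grow to the right and rows downward; lengths in mm; the calibration is good to about 2 mm. The wrist camera is an equidistant fisheye: a pixel r from the principal point sees the ray r / f radians off the axis. A picture is of the moment at which its call begins. There is no depth.
- ctrl.finish_job(): hands the job in, once; it reports no verdict.
The state is a dict: "time_s": time; "joints": joint angles; "dq": joint speeds; "tau": joint torques, N m; "eef_pos": TCP position; "ee_rot": TCP orientation; "force": force on the tool from outside, world axes, zero at the start; "wrist_torque": the same for the moment, N m; "grip_width": opening from 0.0 (shut) to 1.0 (fully open).
Only numpy, scipy, OpenCV 4.12 (cv2) and the standard library are available. Lean on these libraries where they do the work, as an engineer would, in place of code of your own. Each camera call takes 0.05 s, during which the arm holds its last target.

## Working session

There is one attempt and no reset: what is moved stays moved. The work goes in short steps, Python scripts to look and compute and a shell command to move; the robot and the scene stay as the last step left them, time stands still between calls to the robot, and variables do not carry over. Pictures are saved under pics/ and viewed, and the job is handed in when it is done.

```bash
mkdir -p pics
python3 - <<'E'
from rig import sense, eyes, ctrl
import cv2, numpy as np
for n in ["scene","top"]:
    c=eyes.capture(n); cv2.imwrite(f"pics/{n}0.png",c["pixels"][:,:,::-1])
    print(n,c["mtx"].tolist(),c["R"].round(4).tolist(),c["t"].round(1).tolist())
    np.savez(f"pics/{n}0.npz",**c)
s=sense();print(s)
E
```

```text
scene [[437.9979347631988, 0.0, 252.13731243157656], [0.0, 437.9979347631988, 197.6596075546203], [0.0, 0.0, 1.0]] [[0.3904, 0.9207, 0.0023], [0.7668, -0.3237, -0.5543], [-0.5096, 0.2181, -0.8323]] [-195.4, -316.1, 1537.8]
top [[409.90862208817066, 0.0, 257.47869237108966], [0.0, 409.90862208817066, 193.6335063633764], [0.0, 0.0, 1.0]] [[0.0748, -0.9972, 0.0025], [-0.977, -0.0738, -0.2001], [0.1997, 0.0125, -0.9798]] [-2.6, 495.6, 1115.5]
{'time_s': 0.1, 'joints': array([ 1.01161729e+00,  3.13395613e-01,  1.49831393e+00,  2.18267169e-05,
        1.33095406e+00, -2.23408832e-01]), 'dq': array([ 2.05981608e-05,  2.71980537e-04, -2.00574476e-03, -1.25119538e-03,
        1.17038155e-03, -1.28774963e-03]), 'tau': array([ 4.87782148e-03, -4.12898362e+01, -2.60139388e+01, -9.05873981e-05,
        3.04815570e-03, -4.60553076e-05]), 'eef_pos': array([172.88784407, 495.50537035, 230.80925086]), 'ee_rot': array([-0.69681755,  0.69751187, -0.11830895,  0.11800628]), 'force': array([-0.27784309, -0.17102291,  0.14529074]), 'wrist_torque': array([-0.03396083, -0.00300066, -0.02506577]), 'grip_width': 1.005387527624575}
```

View pics/scene0.png

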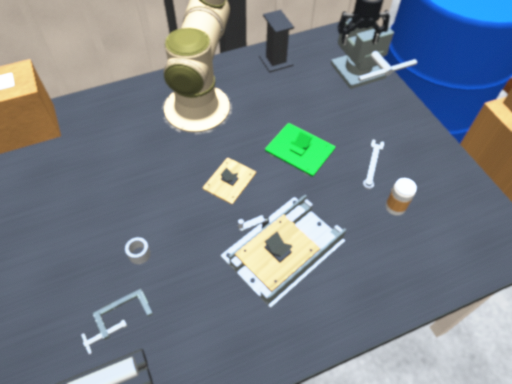

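View pics/top0.png

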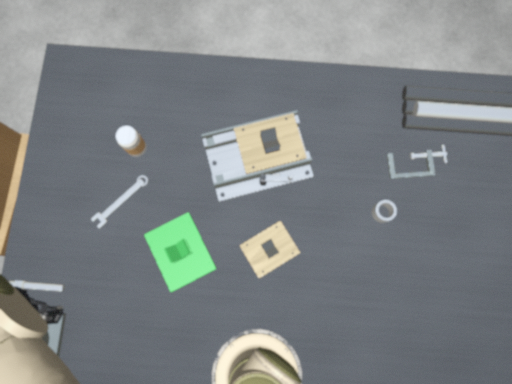

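The top view shows the frame around (258,155) with the plywood board on it at (270,142). The scene view shows the latch arm near (253,222). I'll enlarge both.

Run:
```python
import cv2
a=cv2.imread("pics/top0.png")[95:215,180:340]; cv2.imwrite("pics/top0z.png",cv2.resize(a,None,fx=5,fy=5,interpolation=cv2.INTER_CUBIC))
a=cv2.imread("pics/scene0.png")[185:310,205:365]; cv2.imwrite("pics/scene0z.png",cv2.resize(a,None,fx=4.8,fy=4.8,interpolation=cv2.INTER_CUBIC))
```

```text
(no output)
```

View pics/top0z.png

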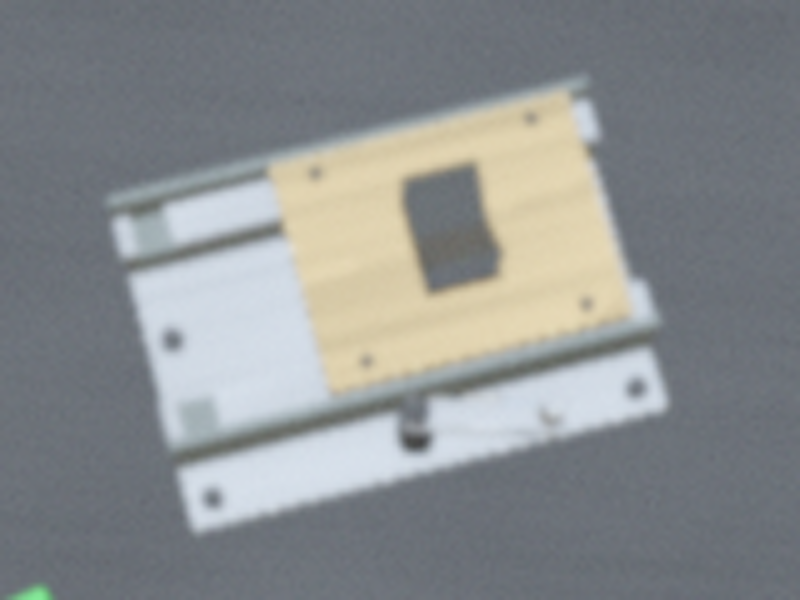

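View pics/scene0z.png

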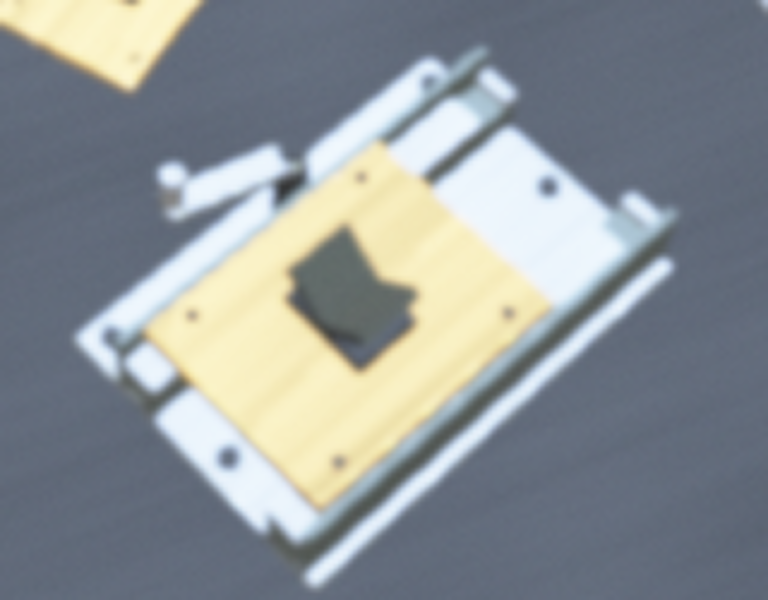

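```bash
cat > h.py <<'E'
import numpy as np, cv2
def ray(c,p,z):
    d=c["R"].T@np.linalg.inv(c["mtx"])@np.array([p[0],p[1],1.]); o=-c["R"].T@c["t"]
    return o+d*(z-o[2])/d[2]
def proj(c,X):
    q=c["mtx"]@(c["R"]@np.asarray(X,float)+c["t"]); return q[:2]/q[2]
def tri(c1,p1,c2,p2):
    P=[c["mtx"]@np.c_[c["R"],c["t"]] for c in (c1,c2)]
    X=cv2.triangulatePoints(P[0],P[1],np.array(p1,float),np.array(p2,float)); return (X[:3]/X[3]).ravel()
def wood(im):
    h=cv2.cvtColor(im,cv2.COLOR_RGB2HSV); return cv2.inRange(h,(12,40,120),(32,255,255))
def boards(c,z,box):
    m=wood(c["pixels"]); k=np.zeros_like(m); x0,y0,x1,y1=box; k[y0:y1,x0:x1]=m[y0:y1,x0:x1]
    cs=max(cv2.findContours(k,0,2)[0],key=cv2.contourArea)
    r=cv2.boxPoints(cv2.minAreaRect(np.array([ray(c,p,z)[:2] for p in cs[:,0]],np.float32)))
    return r
def frame(): 
    return np.load('frame.npz')
E
python3 - <<'E'
from h import *
T=dict(np.load("pics/top0.npz"));S=dict(np.load("pics/scene0.npz"))
for c,b in((T,(180,95,340,215)),(S,(220,185,365,310))):
    r=boards(c,67,b); print(r.round(1).tolist(), r.mean(0), [np.hypot(*(r[i]-r[i-1])).round(1) for i in range(4)],[np.degrees(np.arctan2(*(r[i]-r[i-1])[::-1])).round(2) for i in range(4)])
tz=lambda x,y:(180+(x+.5)/5-.5,95+(y+.5)/5-.5)
sz=lambda x,y:(205+(x+.5)/4.8-.5,185+(y+.5)/4.8-.5)
for n,p,z in(("farlip+",(110,197),61),("farlip-",(588,80),61),("nearlip+",(172,450),61),("nearlip-",(660,322),61),("base+",(194,532),8),("base-",(668,408),8),("pin top?",(413,405),101)):
    print(n,ray(T,tz(*p),z).round(1))
for n,p,z in(("pin",(172,170),101),("nearlip+",(483,50),61),("farlip+",(674,212),61),("base-far-",(312,582),8),("base+far",(668,265),8),("base-near",(80,338),8),("base+near",(430,60),8)):
    print(n,ray(S,sz(*p),z).round(1))
E
```

```text
[[546.5, 73.5999984741211], [607.0999755859375, -98.30000305175781], [738.0, -52.099998474121094], [677.4000244140625, 119.80000305175781]] [642.2357    10.753059] [np.float32(138.8), np.float32(182.3), np.float32(138.8), np.float32(182.3)] [np.float32(-160.58), np.float32(-70.58), np.float32(19.42), np.float32(109.42)]
[[550.7999877929688, 74.5999984741211], [611.7000122070312, -100.5], [744.2999877929688, -54.400001525878906], [683.4000244140625, 120.69999694824219]] [647.5115    10.139099] [np.float32(140.4), np.float32(185.4), np.float32(140.4), np.float32(185.4)] [np.float32(-160.83), np.float32(-70.83), np.float32(19.17), np.float32(109.17)]
farlip+ [656.1 209.4  61. ]
farlip- [749.3 -63.3  61. ]
nearlip+ [508.9 159.1  61. ]
nearlip- [ 604.9 -112.7   61. ]
base+ [472.3 148.    8. ]
base- [ 568.3 -126.2    8. ]
pin top? [535.3  24.8 101. ]
pin [541.2 -51.3 101. ]
nearlip+ [514.  160.1  61. ]
farlip+ [656. 210.  61.]
base-far- [757.4 -59.9   8. ]
base+far [663.3 212.6   8. ]
base-near [ 572.9 -123.5    8. ]
base+near [477.9 147.2   8. ]
```

```bash
cat >> h.py <<'E'
from scipy.spatial.transform import Rotation as Rn
O=np.array([627.,62.3]); YAW=np.radians(19.3)
XF=np.array([np.cos(YAW),np.sin(YAW)]); YF=np.array([-XF[1],XF[0]])
def f2w(x,y): return O+x*XF+y*YF
def w2f(p): d=np.asarray(p)[:2]-O; return np.array([d@XF,d@YF])
def tool(s):
    q=s["ee_rot"]; return Rn.from_quat([q[1],q[2],q[3],q[0]]).as_matrix()
def go(s,x,y,z,yawx=None):
    "tool shift to frame point x,y height z; yawx = wanted world yaw of tool x"
    M=tool(s); t=np.r_[f2w(x,y),z]-s["eef_pos"]
    a=np.arctan2(M[1,0],M[0,0]); out=M.T@t
    print("shift tool",out.round(1),"yaw tool x deg",np.degrees(a).round(2), "frame",w2f(s["eef_pos"]).round(1),"z",s["eef_pos"][2].round(1))
    if yawx is not None:
        d=(yawx-a+np.pi)%(2*np.pi)-np.pi; print("turn about world z rad",d.round(4)," wy = ",(-d).round(4), "tilt",M[:,1].round(4))
def st(s):
    print("t",round(s["time_s"],2),"F",s["force"].round(1),"frame",w2f(s["eef_pos"]).round(1),"z",s["eef_pos"][2].round(1),"j",s["joints"].round(2),"g",round(s["grip_width"],2))
E
python3 - <<'E'
from rig import sense
from h import *
s=sense(); print(tool(s).round(3)); go(s,0,-185,110,np.pi/2+YAW); go(s,0,-185,110,-np.pi/2+YAW)
print(f2w(0,-185), f2w(-95,-10), w2f([541,-51.3]))
E
```

```text
[[ 0.944 -0.001  0.33 ]
 [-0.33  -0.001  0.944]
 [-0.    -1.    -0.001]]
shift tool [ 686.8  121.1 -404. ] yaw tool x deg -19.24 frame [-285.4  559. ] z 230.8
turn about world z rad 2.2434  wy =  -2.2434 tilt [-6.e-04 -9.e-04 -1.e+00]
shift tool [ 686.8  121.1 -404. ] yaw tool x deg -19.24 frame [-285.4  559. ] z 230.8
turn about world z rad -0.8982  wy =  0.8982 tilt [-6.e-04 -9.e-04 -1.e+00]
[ 688.14516265 -112.30317604] [540.64405353  21.46312318] [-118.71331685  -78.79155033]
```

```bash
python3 -m handwheel '[{"grip":30,"tx":28,"tz":-16.5},{"grip":30,"tx":28,"tz":-16.5},{"grip":30,"tx":28,"tz":-16.5},{"grip":30,"tx":28,"tz":-16.5},{"grip":30,"tx":28,"tz":-16.5},{"grip":30,"tx":28,"tz":-16.5},{"grip":30,"tx":28,"tz":-16.5},{"grip":30,"tx":28,"tz":-16.5},{"grip":30,"tx":28,"tz":-16.5},{"grip":30,"tx":28,"tz":-16.5}]'
python3 -m handwheel '[{"grip":30,"tx":28,"tz":-16.5},{"grip":30,"tx":28,"tz":-16.5},{"grip":30,"tx":28,"tz":-16.5},{"grip":30,"tx":28,"tz":-16.5},{"grip":30,"tx":28,"tz":-16.5},{"grip":30,"tx":28,"tz":-16.5},{"grip":30,"tx":28,"tz":-16.5},{"grip":30,"tx":28,"tz":-16.5},{"grip":30,"tx":28,"tz":-16.5},{"grip":30,"tx":28,"tz":-16.5}]'
python3 -m handwheel '[{"grip":30,"wy":0.112},{"grip":30,"wy":0.112},{"grip":30,"wy":0.112},{"grip":30,"wy":0.112},{"grip":30,"wy":0.112},{"grip":30,"wy":0.112},{"grip":30,"wy":0.112},{"grip":30,"wy":0.112},{"grip":30}]'
python3 - <<'E'
from rig import sense
from h import *
s=sense(); st(s); go(s,0,-185,110,-np.pi/2+YAW)
E
```

```text
t 0.1 F [-0.3 -0.2  0.1] frame [-285.4  559. ] z 230.8 j [ 1.01  0.31  1.5   0.    1.33 -0.22] g 1.01
shift tool [ 686.8  121.1 -404. ] yaw tool x deg -19.24 frame [-285.4  559. ] z 230.8
turn about world z rad -0.8982  wy =  0.8982 tilt [-6.e-04 -9.e-04 -1.e+00]invalid input
invalid input
invalid input
```

```bash
python3 -m handwheel '[{"grip":30,"tx":28,"ty":0,"tz":-16.5,"wx":0,"wy":0,"wz":0}]'
```

```text
time_s: 0.18
eef_pos: [192.1, 472.5, 230.7]
ee_rot: [0.697, -0.697, 0.117, -0.116]
force: [1.4, 0.4, -0.2]
grip_width: 0.88
```

All seven keys are needed in each row. I'll continue with full rows.

```bash
python3 -m handwheel '[{"grip":30,"tx":28,"ty":0,"tz":-16.5,"wx":0,"wy":0,"wz":0},{"grip":30,"tx":28,"ty":0,"tz":-16.5,"wx":0,"wy":0,"wz":0},{"grip":30,"tx":28,"ty":0,"tz":-16.5,"wx":0,"wy":0,"wz":0},{"grip":30,"tx":28,"ty":0,"tz":-16.5,"wx":0,"wy":0,"wz":0},{"grip":30,"tx":28,"ty":0,"tz":-16.5,"wx":0,"wy":0,"wz":0},{"grip":30,"tx":28,"ty":0,"tz":-16.5,"wx":0,"wy":0,"wz":0},{"grip":30,"tx":28,"ty":0,"tz":-16.5,"wx":0,"wy":0,"wz":0},{"grip":30,"tx":28,"ty":0,"tz":-16.5,"wx":0,"wy":0,"wz":0},{"grip":30,"tx":28,"ty":0,"tz":-16.5,"wx":0,"wy":0,"wz":0},{"grip":30,"tx":28,"ty":0,"tz":-16.5,"wx":0,"wy":0,"wz":0}]'
python3 -m handwheel '[{"grip":30,"tx":28,"ty":0,"tz":-16.5,"wx":0,"wy":0,"wz":0},{"grip":30,"tx":28,"ty":0,"tz":-16.5,"wx":0,"wy":0,"wz":0},{"grip":30,"tx":28,"ty":0,"tz":-16.5,"wx":0,"wy":0,"wz":0},{"grip":30,"tx":28,"ty":0,"tz":-16.5,"wx":0,"wy":0,"wz":0},{"grip":30,"tx":28,"ty":0,"tz":-16.5,"wx":0,"wy":0,"wz":0},{"grip":30,"tx":28,"ty":0,"tz":-16.5,"wx":0,"wy":0,"wz":0},{"grip":30,"tx":28,"ty":0,"tz":-16.5,"wx":0,"wy":0,"wz":0},{"grip":30,"tx":28,"ty":0,"tz":-16.5,"wx":0,"wy":0,"wz":0},{"grip":30,"tx":28,"ty":0,"tz":-16.5,"wx":0,"wy":0,"wz":0},{"grip":30,"tx":28,"ty":0,"tz":-16.5,"wx":0,"wy":0,"wz":0}]'
python3 -m handwheel '[{"grip":30,"tx":0,"ty":0,"tz":0,"wx":0,"wy":0.112,"wz":0},{"grip":30,"tx":0,"ty":0,"tz":0,"wx":0,"wy":0.112,"wz":0},{"grip":30,"tx":0,"ty":0,"tz":0,"wx":0,"wy":0.112,"wz":0},{"grip":30,"tx":0,"ty":0,"tz":0,"wx":0,"wy":0.112,"wz":0},{"grip":30,"tx":0,"ty":0,"tz":0,"wx":0,"wy":0.112,"wz":0},{"grip":30,"tx":0,"ty":0,"tz":0,"wx":0,"wy":0.112,"wz":0},{"grip":30,"tx":0,"ty":0,"tz":0,"wx":0,"wy":0.112,"wz":0},{"grip":30,"tx":0,"ty":0,"tz":0,"wx":0,"wy":0.112,"wz":0},{"grip":30,"tx":0,"ty":0,"tz":0,"wx":0,"wy":0,"wz":0}]'
python3 - <<'E'
from rig import sense
from h import *
s=sense(); st(s); go(s,0,-185,110,-np.pi/2+YAW)
E
```

```text
time_s: 1.02
eef_pos: [404.7, 221.4, 231.1]
ee_rot: [-0.697, 0.697, -0.118, 0.118]
force: [0.1, 0.3, 0.4]
grip_width: 0.349
time_s: 1.85
eef_pos: [614.7, -26.6, 230.9]
ee_rot: [0.697, -0.697, 0.119, -0.118]
force: [0.2, 0.2, 0.6]
grip_width: 0.345
time_s: 2.6
eef_pos: [613.9, -25.2, 230.9]
ee_rot: [-0.576, 0.576, -0.41, 0.409]
force: [-0.6, -0.3, 0.1]
grip_width: 0.348
t 2.6 F [-0.6 -0.3  0.1] frame [-41.3 -78.2] z 230.9 j [-0.23  0.51  1.2   0.    1.42 -0.57] g 0.35
shift tool [106.8 120.8  41.6] yaw tool x deg -70.8 frame [-41.3 -78.2] z 230.9
turn about world z rad 0.0018  wy =  -0.0018 tilt [-8.e-04  2.e-04 -1.e+00]
```

```bash
python3 -m handwheel '[{"grip":30,"tx":27,"ty":0,"tz":10.5,"wx":0,"wy":0,"wz":0},{"grip":30,"tx":27,"ty":0,"tz":10.5,"wx":0,"wy":0,"wz":0},{"grip":30,"tx":27,"ty":0,"tz":10.5,"wx":0,"wy":0,"wz":0},{"grip":30,"tx":27,"ty":0,"tz":10,"wx":0,"wy":0,"wz":0},{"grip":30,"tx":0,"ty":30,"tz":0,"wx":0,"wy":0,"wz":0},{"grip":30,"tx":0,"ty":30,"tz":0,"wx":0,"wy":0,"wz":0},{"grip":30,"tx":0,"ty":30,"tz":0,"wx":0,"wy":0,"wz":0},{"grip":30,"tx":0,"ty":30,"tz":0,"wx":0,"wy":0,"wz":0},{"grip":30,"tx":0,"ty":0,"tz":0,"wx":0,"wy":0,"wz":0}]'
python3 - <<'E'
from rig import sense,eyes
from h import *
s=sense(); st(s); go(s,0,-185,40,-np.pi/2+YAW)
for n in["wrist","scene"]:
    c=eyes.capture(n); cv2.imwrite(f"pics/{n}1.png",c["pixels"][:,:,::-1]); np.savez(f"pics/{n}1.npz",**c)
    if n=="scene": print(boards(c,67,(220,185,365,310)).round(1).tolist())
E
```

```text
time_s: 3.35
eef_pos: [686.2, -112.4, 104.2]
ee_rot: [-0.577, 0.579, -0.412, 0.404]
force: [-0.7, 0.2, -0.7]
grip_width: 0.353
t 3.35 F [-0.7  0.2 -0.7] frame [  -1.9 -184.5] z 104.2 j [-0.33  0.81  1.04 -0.    1.31 -0.67] g 0.35
shift tool [ 1.  64.2  2.5] yaw tool x deg -70.4 frame [  -1.9 -184.5] z 104.2
turn about world z rad -0.0053  wy =  0.0053 tilt [-0.0111  0.0038 -0.9999]
[[369.79998779296875, 27.200000762939453], [422.8999938964844, -162.6999969482422], [748.2999877929688, -71.80000305175781], [695.0999755859375, 118.19999694824219]]
```

View pics/wrist1.png

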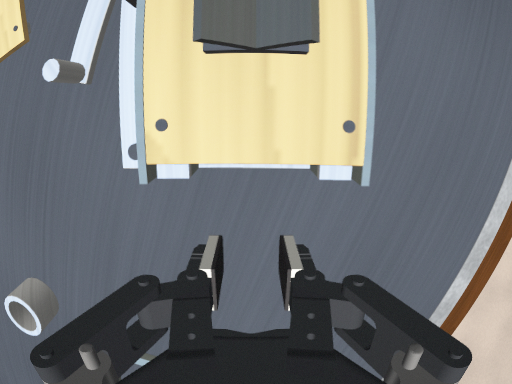

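View pics/scene1.png

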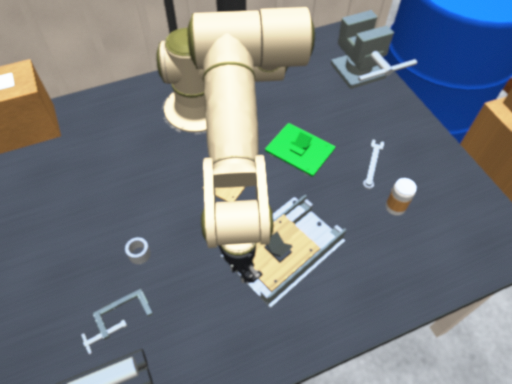

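```bash
python3 -m handwheel '[{"grip":30,"tx":0,"ty":16,"tz":0.5,"wx":0,"wy":0,"wz":0},{"grip":30,"tx":0,"ty":16,"tz":0.5,"wx":0,"wy":0,"wz":0},{"grip":30,"tx":0,"ty":16,"tz":0.5,"wx":0,"wy":0,"wz":0},{"grip":30,"tx":0,"ty":14,"tz":0,"wx":0,"wy":0,"wz":0},{"grip":30,"tx":0,"ty":0,"tz":0,"wx":0,"wy":0,"wz":0}]'
python3 -m handwheel '[{"grip":30,"tx":-6,"ty":0,"tz":0,"wx":0,"wy":0,"wz":0},{"grip":30,"tx":-6,"ty":0,"tz":0,"wx":0,"wy":0,"wz":0},{"grip":30,"tx":-4,"ty":0,"tz":0,"wx":0,"wy":0,"wz":0},{"grip":30,"tx":-3,"ty":0,"tz":0,"wx":0,"wy":0,"wz":0},{"grip":30,"tx":-3,"ty":0,"tz":0,"wx":0,"wy":0,"wz":0}]'
python3 - <<'E'
from rig import sense,eyes
from h import *
s=sense(); st(s); go(s,0,-150,40,-np.pi/2+YAW)
c=eyes.capture("wrist"); cv2.imwrite(f"pics/wrist2.png",c["pixels"][:,:,::-1])
E
```

```text
time_s: 3.87
eef_pos: [690.1, -112.6, 48.2]
ee_rot: [-0.577, 0.578, -0.409, 0.408]
force: [-1.0, -0.6, -0.2]
grip_width: 0.349
time_s: 4.28
eef_pos: [683.3, -91.5, 50.1]
ee_rot: [0.577, -0.577, 0.408, -0.409]
force: [-0.7, -0.7, 0.0]
grip_width: 0.35
t 4.28 F [-0.7 -0.7  0. ] frame [   2.3 -163.8] z 50.1 j [-0.3   0.84  1.12 -0.    1.18 -0.64] g 0.35
shift tool [-13.8  10.1  -2.3] yaw tool x deg -70.55 frame [   2.3 -163.8] z 50.1
turn about world z rad -0.0027  wy =  0.0027 tilt [ 1.1e-03 -3.0e-04 -1.0e+00]
```

View pics/wrist2.png

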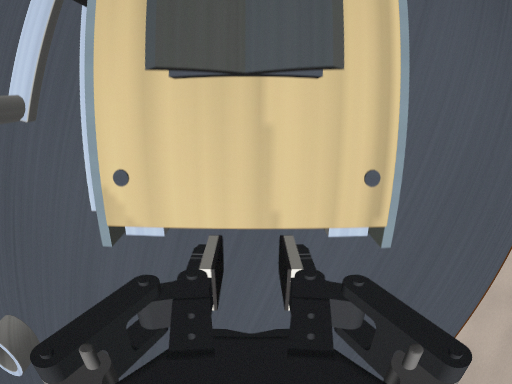

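```bash
python3 -m handwheel '[{"grip":30,"tx":0,"ty":8,"tz":-3,"wx":0,"wy":0,"wz":0},{"grip":30,"tx":0,"ty":0,"tz":0,"wx":0,"wy":0,"wz":0}]'
python3 -m handwheel '[{"grip":30,"tx":-3,"ty":0,"tz":0,"wx":0,"wy":0,"wz":0},{"grip":30,"tx":-3,"ty":0,"tz":0,"wx":0,"wy":0,"wz":0},{"grip":30,"tx":-3,"ty":0,"tz":0,"wx":0,"wy":0,"wz":0},{"grip":30,"tx":-3,"ty":0,"tz":0,"wx":0,"wy":0,"wz":0},{"grip":30,"tx":-3,"ty":0,"tz":0,"wx":0,"wy":0,"wz":0},{"grip":30,"tx":-3,"ty":0,"tz":0,"wx":0,"wy":0,"wz":0}]'
python3 - <<'E'
from rig import sense,eyes
from h import *
s=sense(); st(s); go(s,0,-150,40,-np.pi/2+YAW)
c=eyes.capture("wrist"); cv2.imwrite(f"pics/wrist3.png",c["pixels"][:,:,::-1])
E
```

```text
time_s: 4.5
eef_pos: [679.3, -93.0, 39.7]
ee_rot: [-0.577, 0.577, -0.409, 0.408]
force: [-0.1, -0.5, -1.2]
grip_width: 0.355
time_s: 5.0
eef_pos: [674.3, -76.0, 41.4]
ee_rot: [-0.577, 0.577, -0.408, 0.409]
force: [1.2, -2.4, -1.9]
grip_width: 0.35
t 5.0 F [ 1.2 -2.4 -1.9] frame [  -1.  -146.2] z 41.4 j [-0.28  0.83  1.17 -0.    1.14 -0.62] g 0.35
shift tool [3.8 1.4 1. ] yaw tool x deg -70.58 frame [  -1.  -146.2] z 41.4
turn about world z rad -0.0021  wy =  0.0021 tilt [ 4.e-04 -4.e-04 -1.e+00]
```

View pics/wrist3.png

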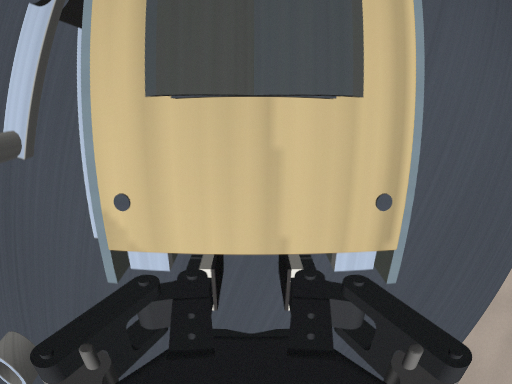

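```bash
python3 -m handwheel '[{"grip":30,"tx":-4,"ty":0,"tz":0,"wx":0,"wy":0,"wz":0},{"grip":30,"tx":-4,"ty":0,"tz":0,"wx":0,"wy":0,"wz":0},{"grip":30,"tx":-4,"ty":0,"tz":0,"wx":0,"wy":0,"wz":0},{"grip":30,"tx":-4,"ty":0,"tz":0,"wx":0,"wy":0,"wz":0},{"grip":30,"tx":-4,"ty":0,"tz":0,"wx":0,"wy":0,"wz":0},{"grip":30,"tx":-4,"ty":0,"tz":0,"wx":0,"wy":0,"wz":0},{"grip":30,"tx":-4,"ty":0,"tz":0,"wx":0,"wy":0,"wz":0},{"grip":30,"tx":-4,"ty":0,"tz":0,"wx":0,"wy":0,"wz":0},{"grip":30,"tx":-4,"ty":0,"tz":0,"wx":0,"wy":0,"wz":0},{"grip":30,"tx":-4,"ty":0,"tz":0,"wx":0,"wy":0,"wz":0}]'
python3 -m handwheel '[{"grip":30,"tx":-4,"ty":0,"tz":0,"wx":0,"wy":0,"wz":0},{"grip":30,"tx":-4,"ty":0,"tz":0,"wx":0,"wy":0,"wz":0},{"grip":30,"tx":-4,"ty":0,"tz":0,"wx":0,"wy":0,"wz":0},{"grip":30,"tx":-4,"ty":0,"tz":0,"wx":0,"wy":0,"wz":0},{"grip":30,"tx":-4,"ty":0,"tz":0,"wx":0,"wy":0,"wz":0},{"grip":30,"tx":-4,"ty":0,"tz":0,"wx":0,"wy":0,"wz":0}]'
python3 - <<'E'
from rig import sense,eyes
from h import *
s=sense(); st(s); go(s,0,-80,40,-np.pi/2+YAW)
c=eyes.capture("wrist"); cv2.imwrite(f"pics/wrist4.png",c["pixels"][:,:,::-1])
E
```

```text
time_s: 5.88
eef_pos: [661.0, -38.0, 41.4]
ee_rot: [0.577, -0.577, 0.408, -0.409]
force: [0.2, -3.2, 0.6]
grip_width: 0.348
time_s: 6.38
eef_pos: [653.0, -15.4, 41.4]
ee_rot: [0.577, -0.577, 0.408, -0.409]
force: [1.5, -3.2, 0.9]
grip_width: 0.355
t 6.38 F [ 1.5 -3.2  0.9] frame [ -1.2 -81.9] z 41.4 j [-0.2   0.78  1.27 -0.    1.09 -0.54] g 0.35
shift tool [-1.9  1.4  1.2] yaw tool x deg -70.58 frame [ -1.2 -81.9] z 41.4
turn about world z rad -0.0021  wy =  0.0021 tilt [ 2.e-04 -1.e-04 -1.e+00]
```

View pics/wrist4.png

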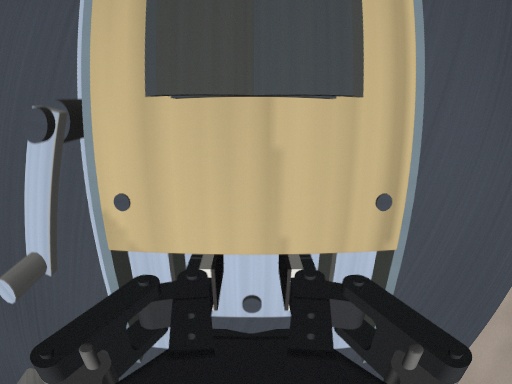

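```bash
for i in 1; do python3 -m handwheel '[{"grip":30,"tx":-3,"ty":0,"tz":0,"wx":0,"wy":0,"wz":0},{"grip":30,"tx":-3,"ty":0,"tz":0,"wx":0,"wy":0,"wz":0},{"grip":30,"tx":-3,"ty":0,"tz":0,"wx":0,"wy":0,"wz":0},{"grip":30,"tx":-3,"ty":0,"tz":0,"wx":0,"wy":0,"wz":0},{"grip":30,"tx":-2,"ty":0,"tz":0,"wx":0,"wy":0,"wz":0},{"grip":30,"tx":-2,"ty":0,"tz":0,"wx":0,"wy":0,"wz":0}]'; done
python3 - <<'E'
from rig import sense,eyes
from h import *
s=sense(); st(s)
E
python3 -m handwheel '[{"grip":30,"tx":-2,"ty":0,"tz":0,"wx":0,"wy":0,"wz":0},{"grip":30,"tx":-2,"ty":0,"tz":0,"wx":0,"wy":0,"wz":0},{"grip":30,"tx":-2,"ty":0,"tz":0,"wx":0,"wy":0,"wz":0}]'
python3 - <<'E'
from rig import sense,eyes
from h import *
s=sense(); st(s)
c=eyes.capture("wrist"); cv2.imwrite(f"pics/wrist5.png",c["pixels"][:,:,::-1])
E
```

```text
time_s: 6.93
eef_pos: [647.7, -0.4, 41.3]
ee_rot: [0.577, -0.577, 0.408, -0.409]
force: [0.5, -4.3, 1.5]
grip_width: 0.35
t 6.93 F [ 0.5 -4.3  1.5] frame [ -1.2 -66. ] z 41.3 j [-0.18  0.77  1.29 -0.    1.08 -0.52] g 0.35
time_s: 7.18
eef_pos: [645.7, 5.2, 41.3]
ee_rot: [0.577, -0.577, 0.408, -0.409]
force: [1.0, -4.6, 1.4]
grip_width: 0.35
t 7.18 F [ 1.  -4.6  1.4] frame [ -1.2 -60.1] z 41.3 j [-0.17  0.76  1.3  -0.    1.08 -0.51] g 0.35
```

View pics/wrist5.png

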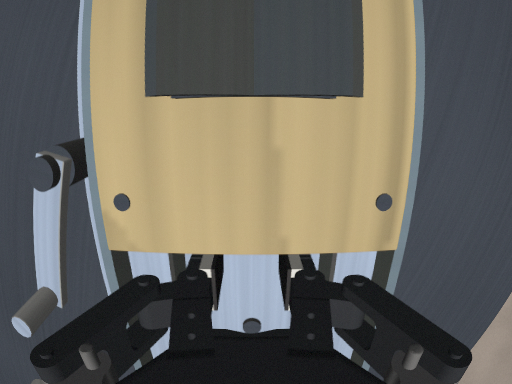

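Still riding on the rails at about 4.5 N of steady friction. I'll go on slowly, watching the force after each short call.

```bash
python3 -m handwheel '[{"grip":30,"tx":-1.5,"ty":0,"tz":0,"wx":0,"wy":0,"wz":0},{"grip":30,"tx":-1.5,"ty":0,"tz":0,"wx":0,"wy":0,"wz":0}]'
python3 -m handwheel '[{"grip":30,"tx":-1.5,"ty":0,"tz":0,"wx":0,"wy":0,"wz":0},{"grip":30,"tx":-1.5,"ty":0,"tz":0,"wx":0,"wy":0,"wz":0}]'
python3 -m handwheel '[{"grip":30,"tx":-1.5,"ty":0,"tz":0,"wx":0,"wy":0,"wz":0},{"grip":30,"tx":-1.5,"ty":0,"tz":0,"wx":0,"wy":0,"wz":0}]'
python3 - <<'E'
from rig import sense,eyes
from h import *
s=sense(); st(s)
c=eyes.capture("wrist"); cv2.imwrite(f"pics/wrist6.png",c["pixels"][:,:,::-1])
E
```

```text
time_s: 7.4
eef_pos: [644.4, 8.3, 41.1]
ee_rot: [0.577, -0.577, 0.409, -0.408]
force: [-0.3, 0.1, -0.6]
grip_width: 0.352
time_s: 7.57
eef_pos: [643.5, 10.9, 41.0]
ee_rot: [-0.577, 0.577, -0.409, 0.408]
force: [1.7, -2.8, 0.4]
grip_width: 0.348
time_s: 7.73
eef_pos: [642.8, 12.9, 41.1]
ee_rot: [-0.577, 0.578, -0.408, 0.409]
force: [2.6, -12.0, -2.6]
grip_width: 0.351
t 7.73 F [  2.6 -12.   -2.6] frame [ -1.4 -51.8] z 41.1 j [-0.16  0.76  1.31 -0.    1.07 -0.5 ] g 0.35
```

View pics/wrist6.png

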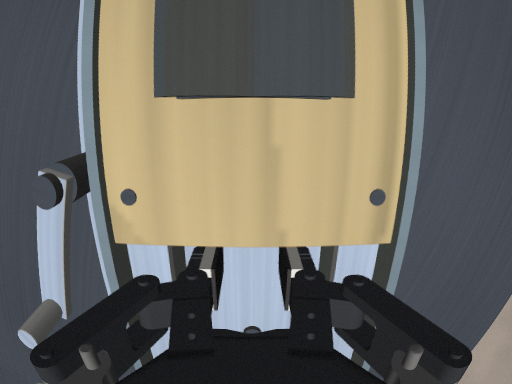

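The board has dropped. Between wrist5 and wrist6 its back edge moved from row 253 to 244 and it looks smaller. The force fell to 0, then rose to 12 N against the notch wall. Now I'll back off and check how level it is.

```bash
python3 -m handwheel '[{"grip":30,"tx":4,"ty":0,"tz":0,"wx":0,"wy":0,"wz":0},{"grip":30,"tx":8,"ty":0,"tz":0,"wx":0,"wy":0,"wz":0},{"grip":30,"tx":12,"ty":0,"tz":0,"wx":0,"wy":0,"wz":0},{"grip":30,"tx":12,"ty":0,"tz":0,"wx":0,"wy":0,"wz":0},{"grip":0,"tx":0,"ty":-30,"tz":0,"wx":0,"wy":0,"wz":0},{"grip":0,"tx":0,"ty":-35,"tz":0,"wx":0,"wy":0,"wz":0},{"grip":0,"tx":0,"ty":-35,"tz":0,"wx":0,"wy":0,"wz":0},{"grip":0,"tx":20,"ty":-20,"tz":0,"wx":0,"wy":0,"wz":0},{"grip":0,"tx":20,"ty":0,"tz":0,"wx":0,"wy":0,"wz":0},{"grip":0,"tx":0,"ty":0,"tz":0,"wx":0,"wy":0,"wz":0}]'
python3 - <<'E'
from rig import sense,eyes
from h import *
s=sense(); st(s)
for n in["wrist","top","scene"]:
    c=eyes.capture(n); cv2.imwrite(f"pics/{n}7.png",c["pixels"][:,:,::-1]); np.savez(f"pics/{n}7.npz",**c)
a=cv2.imread("pics/scene7.png")[185:310,205:365]; cv2.imwrite("pics/scene7z.png",cv2.resize(a,None,fx=4.8,fy=4.8,interpolation=cv2.INTER_CUBIC))
a=cv2.imread("pics/top7.png")[95:215,180:340]; cv2.imwrite("pics/top7z.png",cv2.resize(a,None,fx=4.8,fy=4.8,interpolation=cv2.INTER_CUBIC))
E
```

```text
time_s: 8.62
eef_pos: [669.2, -62.3, 162.7]
ee_rot: [0.577, -0.576, 0.408, -0.411]
force: [-1.2, 0.1, 0.2]
grip_width: -0.002
t 8.62 F [-1.2  0.1  0.2] frame [  -1.3 -131.6] z 162.7 j [-0.27  0.69  1.09 -0.    1.36 -0.6 ] g -0.0
```

View pics/wrist7.png

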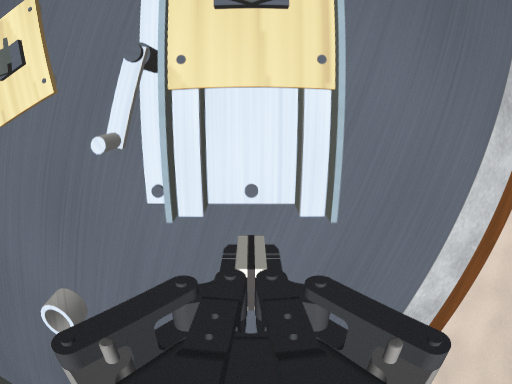

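View pics/scene7z.png

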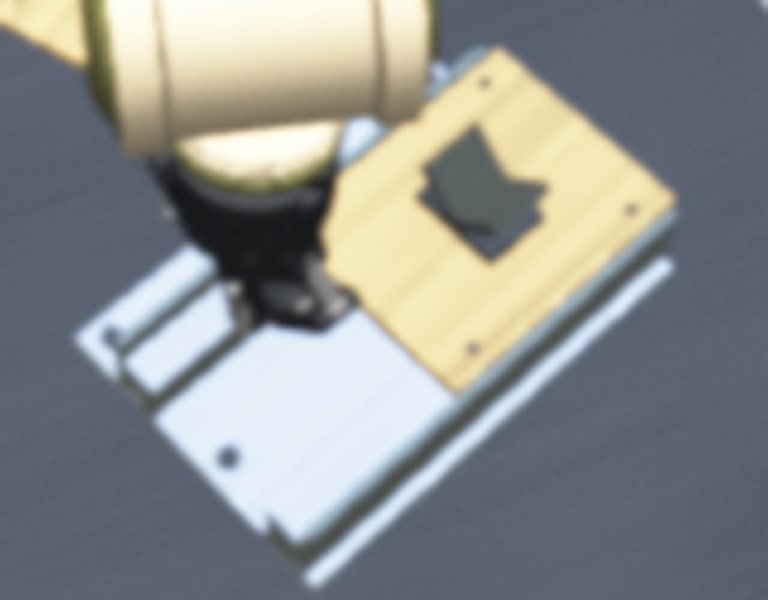

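View pics/top7z.png

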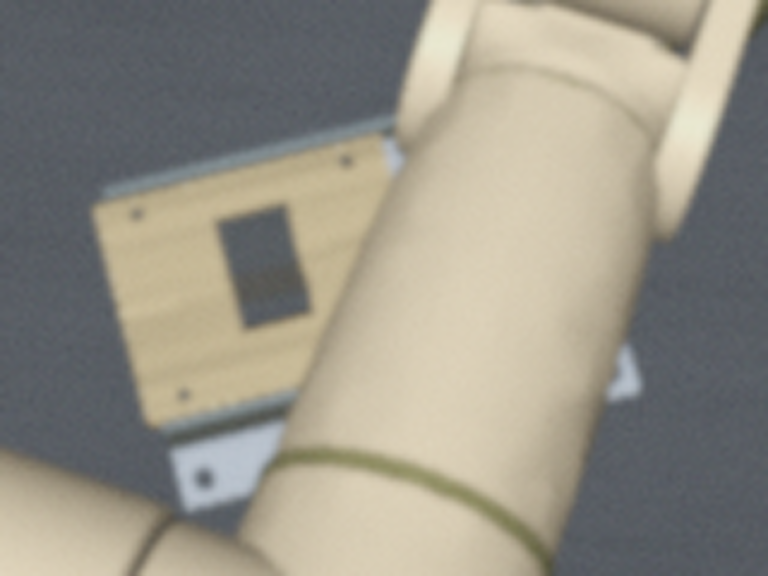

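```bash
cat >> h.py <<'E'
def wray(c,p,z):
    K=c["mtx"]; x=(p[0]-K[0,2])/K[0,0]; y=(p[1]-K[1,2])/K[1,1]; th=np.hypot(x,y)
    v=np.array([x/th*np.sin(th),y/th*np.sin(th),np.cos(th)]); d=c["R"].T@v; o=-c["R"].T@c["t"]
    return o+d*(z-o[2])/d[2]
E
python3 - <<'E'
from h import *
c=dict(np.load("pics/wrist7.npz"))
for n,p,z in(("pin",(98,146),101),("pivot",(136,53),71),("bl",(167,90),59),("br",(335,90),59),("lipL",(170,221),61),("lipR",(334,221),61)):
    w=wray(c,p,z); print(n,w.round(1),w2f(w).round(1))
a=cv2.imread("pics/wrist7.png")[0:240,80:360]; cv2.imwrite("pics/wrist7z.png",cv2.resize(a,None,fx=2.5,fy=2.5,interpolation=cv2.INTER_CUBIC))
E
```

```text
pin [544.7 -51.8 101. ] [-115.4  -80.5]
pivot [542.2  23.6  71. ] [-92.8  -8.5]
bl [574.6   0.6  59. ] [-69.8 -40.9]
br [706.7  46.7  59. ] [ 70.1 -41. ]
lipL [ 609.2 -109.8   61. ] [ -73.6 -156.5]
lipR [750.2 -60.8  61. ] [  75.6 -156.9]
```

View pics/wrist7z.png

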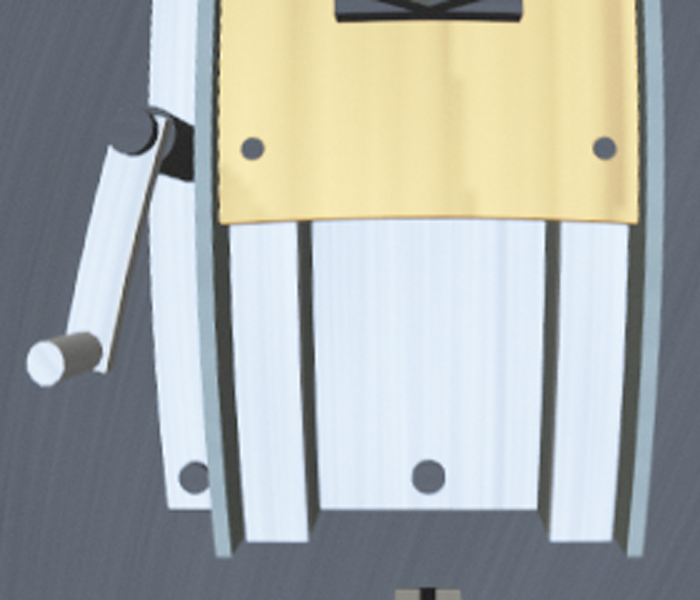

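```bash
sed -i 's/^O=.*/O=np.array([627.,65.4]); YAW=np.radians(19.3)/' h.py
python3 -m handwheel '[{"grip":0,"tx":0,"ty":0,"tz":0,"wx":0,"wy":0.12,"wz":0},{"grip":0,"tx":0,"ty":0,"tz":0,"wx":0,"wy":0.12,"wz":0},{"grip":0,"tx":0,"ty":0,"tz":0,"wx":0,"wy":0.12,"wz":0},{"grip":0,"tx":0,"ty":0,"tz":0,"wx":0,"wy":0.12,"wz":0},{"grip":0,"tx":0,"ty":0,"tz":0,"wx":0,"wy":0.12,"wz":0},{"grip":0,"tx":0,"ty":0,"tz":0,"wx":0,"wy":0.12,"wz":0},{"grip":0,"tx":0,"ty":0,"tz":0,"wx":0,"wy":0.12,"wz":0},{"grip":0,"tx":0,"ty":0,"tz":0,"wx":0,"wy":0.12,"wz":0},{"grip":0,"tx":0,"ty":0,"tz":0,"wx":0,"wy":0.12,"wz":0},{"grip":0,"tx":0,"ty":0,"tz":0,"wx":0,"wy":0.12,"wz":0}]'
python3 -m handwheel '[{"grip":0,"tx":0,"ty":0,"tz":0,"wx":0,"wy":0.12,"wz":0},{"grip":0,"tx":0,"ty":0,"tz":0,"wx":0,"wy":0.12,"wz":0},{"grip":0,"tx":0,"ty":0,"tz":0,"wx":0,"wy":0.12,"wz":0},{"grip":0,"tx":0,"ty":0,"tz":0,"wx":0,"wy":0.12,"wz":0},{"grip":0,"tx":0,"ty":0,"tz":0,"wx":0,"wy":0.12,"wz":0},{"grip":0,"tx":0,"ty":0,"tz":0,"wx":0,"wy":0.08,"wz":0},{"grip":0,"tx":0,"ty":0,"tz":0,"wx":0,"wy":0,"wz":0}]'
python3 - <<'E'
from rig import sense,eyes
from h import *
s=sense(); st(s)
p=w2f([511,-52.5]); go(s,*p,160,np.radians(-178.2))
E
```

```text
time_s: 9.6
eef_pos: [667.7, -57.4, 160.7]
ee_rot: [0.244, -0.244, 0.664, -0.663]
force: [0.2, -0.8, 0.3]
grip_width: 0.001
time_s: 10.18
eef_pos: [667.7, -57.4, 160.7]
ee_rot: [0.009, -0.01, 0.707, -0.707]
force: [0.2, -0.2, 1.5]
grip_width: 0.003
t 10.18 F [ 0.2 -0.2  1.5] frame [  -2.2 -129.4] z 160.7 j [-0.26  0.69  1.09  0.    1.36  1.28] g 0.0
shift tool [156.5   0.9  -9.3] yaw tool x deg -178.41 frame [  -2.2 -129.4] z 160.7
turn about world z rad 0.0036  wy =  -0.0036 tilt [-1.2e-03  5.0e-04 -1.0e+00]
```

```bash
python3 -m handwheel '[{"grip":0,"tx":26,"ty":0,"tz":-1.5,"wx":0,"wy":0,"wz":0},{"grip":0,"tx":26,"ty":0,"tz":-1.5,"wx":0,"wy":0,"wz":0},{"grip":0,"tx":26,"ty":0,"tz":-1.5,"wx":0,"wy":0,"wz":0},{"grip":0,"tx":26,"ty":0,"tz":-1.5,"wx":0,"wy":0,"wz":0},{"grip":0,"tx":26,"ty":0,"tz":-1.5,"wx":0,"wy":0,"wz":0},{"grip":0,"tx":26,"ty":0,"tz":-1.5,"wx":0,"wy":0,"wz":0},{"grip":0,"tx":0,"ty":0,"tz":0,"wx":0,"wy":0,"wz":0},{"grip":0,"tx":0,"ty":0,"tz":0,"wx":0,"wy":0,"wz":0}]'
python3 - <<'E'
from rig import sense,eyes
from h import *
s=sense(); st(s)
p=w2f([511,-52.5]); go(s,*p,78,np.radians(-178.2))
c=eyes.capture("wrist"); cv2.imwrite(f"pics/wrist8.png",c["pixels"][:,:,::-1]); np.savez(f"pics/wrist8.npz",**c)
E
```

```text
time_s: 10.85
eef_pos: [511.3, -53.5, 161.6]
ee_rot: [0.011, -0.011, 0.707, -0.707]
force: [0.5, -0.2, 0.3]
grip_width: 0.001
t 10.85 F [ 0.5 -0.2  0.3] frame [-148.5  -74. ] z 161.6 j [-0.33  0.36  1.63  0.    1.16  1.21] g 0.0
shift tool [ 0.3 83.6 -1. ] yaw tool x deg -178.16 frame [-148.5  -74. ] z 161.6
turn about world z rad -0.0007  wy =  0.0007 tilt [ 3.e-04  1.e-04 -1.e+00]
```

View pics/wrist8.png

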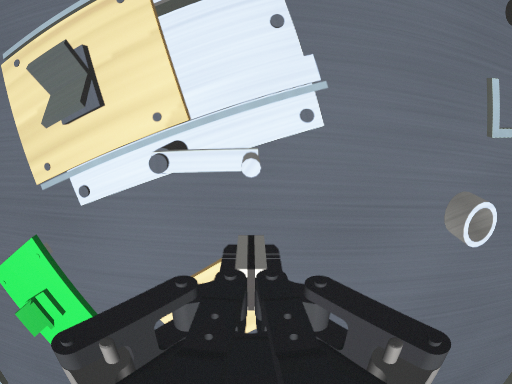

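```bash
python3 -m handwheel '[{"grip":0,"tx":0,"ty":21,"tz":0,"wx":0,"wy":0,"wz":0},{"grip":0,"tx":0,"ty":21,"tz":0,"wx":0,"wy":0,"wz":0},{"grip":0,"tx":0,"ty":21,"tz":0,"wx":0,"wy":0,"wz":0},{"grip":0,"tx":0,"ty":20,"tz":0,"wx":0,"wy":0,"wz":0},{"grip":0,"tx":0,"ty":0,"tz":0,"wx":0,"wy":0,"wz":0},{"grip":0,"tx":0,"ty":0,"tz":0,"wx":0,"wy":0,"wz":0}]'
python3 - <<'E'
from rig import sense,eyes
from h import *
s=sense(); st(s)
p=w2f([511,-52.5]); go(s,*p,78,np.radians(-178.2))
c=eyes.capture("wrist"); cv2.imwrite(f"pics/wrist9.png",c["pixels"][:,:,::-1]); np.savez(f"pics/wrist9.npz",**c)
E
```

```text
time_s: 11.4
eef_pos: [512.2, -53.7, 77.9]
ee_rot: [0.01, -0.011, 0.707, -0.707]
force: [0.7, -0.0, 0.2]
grip_width: 0.001
t 11.4 F [ 0.7 -0.   0.2] frame [-147.7  -74.5] z 77.9 j [-0.33  0.47  1.71  0.    0.96  1.21] g 0.0
shift tool [ 1.2 -0.1 -1.2] yaw tool x deg -178.23 frame [-147.7  -74.5] z 77.9
turn about world z rad 0.0006  wy =  -0.0006 tilt [-1.3e-03  5.0e-04 -1.0e+00]
```

View pics/wrist9.png

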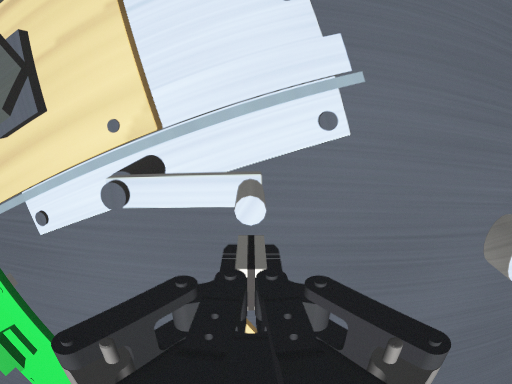

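```bash
python3 -m handwheel '[{"grip":0,"tx":-6,"ty":0,"tz":-0.5,"wx":0,"wy":0,"wz":0},{"grip":0,"tx":-6,"ty":0,"tz":-0.5,"wx":0,"wy":0,"wz":0},{"grip":0,"tx":-6.1,"ty":0,"tz":1.2,"wx":0,"wy":-0.08,"wz":0},{"grip":0,"tx":-6.1,"ty":0,"tz":1.2,"wx":0,"wy":-0.08,"wz":0},{"grip":0,"tx":-6.1,"ty":0,"tz":1.2,"wx":0,"wy":-0.08,"wz":0},{"grip":0,"tx":-6.1,"ty":0,"tz":1.2,"wx":0,"wy":-0.08,"wz":0}]'
cat >> h.py <<'E'
def latch(s):
    M=tool(s); th=np.arctan2(M[1,2],M[0,2])-(YAW-np.pi/2)
    piv=f2w(-95,-10); u=M[:2,2]; t=-M[:2,0]; d=s["eef_pos"][:2]-piv
    print("theta tool",th.round(3),"u",(d@u).round(1),"t",(d@t).round(1),"theta contact",(th+np.arctan2(d@t+18,d@u)).round(3), "F t",(s["force"][:2]@t).round(1),"u",(s["force"][:2]@u).round(1))
E
python3 - <<'E'
from rig import sense,eyes
from h import *
s=sense(); st(s); latch(s)
c=eyes.capture("wrist"); cv2.imwrite(f"pics/wrist10.png",c["pixels"][:,:,::-1]); np.savez(f"pics/wrist10.npz",**c)
E
```

```text
time_s: 11.95
eef_pos: [549.6, -53.6, 79.2]
ee_rot: [-0.125, 0.124, -0.696, 0.696]
force: [-1.2, 0.0, 0.4]
grip_width: -0.003
t 11.95 F [-1.2  0.   0.4] frame [-112.4  -86.7] z 79.2 j [-0.31  0.53  1.6  -0.    1.01  0.91] g -0.0
theta tool 0.017 u 76.4 t -18.7 theta contact 0.008 F t -1.1 u -0.5
```

View pics/wrist10.png

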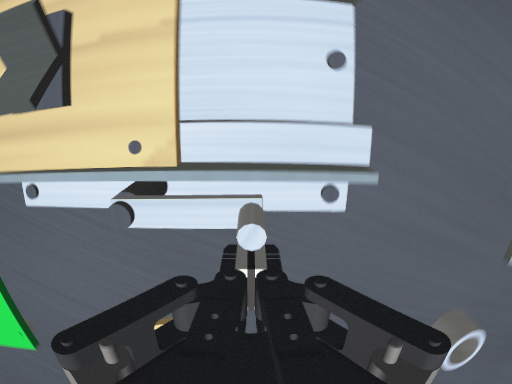

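Contact is made and the arm is now parallel to the rails. The pin, at (251,237), is centred on the fingertips and the push is about 1.1 N. I'll continue round the arc.

```bash
python3 -m handwheel '[{"grip":0,"tx":-6.1,"ty":0,"tz":1.1,"wx":0,"wy":-0.08,"wz":0},{"grip":0,"tx":-6.1,"ty":0,"tz":1.1,"wx":0,"wy":-0.08,"wz":0},{"grip":0,"tx":-6.1,"ty":0,"tz":1.1,"wx":0,"wy":-0.08,"wz":0},{"grip":0,"tx":-6.1,"ty":0,"tz":1.1,"wx":0,"wy":-0.08,"wz":0},{"grip":0,"tx":-6.1,"ty":0,"tz":1.1,"wx":0,"wy":-0.08,"wz":0},{"grip":0,"tx":-6.1,"ty":0,"tz":1.1,"wx":0,"wy":-0.08,"wz":0},{"grip":0,"tx":-6.1,"ty":0,"tz":1.1,"wx":0,"wy":-0.08,"wz":0},{"grip":0,"tx":-6.1,"ty":0,"tz":1.1,"wx":0,"wy":-0.08,"wz":0}]'
python3 - <<'E'
from rig import sense,eyes
from h import *
s=sense(); st(s); latch(s)
c=eyes.capture("wrist"); cv2.imwrite(f"pics/wrist11.png",c["pixels"][:,:,::-1]); np.savez(f"pics/wrist11.npz",**c)
E
```

```text
time_s: 12.67
eef_pos: [593.3, -32.4, 79.0]
ee_rot: [-0.337, 0.336, -0.621, 0.622]
force: [-0.0, -0.8, 0.3]
grip_width: 0.001
t 12.67 F [-0.  -0.8  0.3] frame [-64.2 -81.2] z 79.0 j [-0.25  0.61  1.46 -0.    1.07  0.33] g 0.0
theta tool 0.655 u 75.2 t -18.9 theta contact 0.643 F t -0.7 u 0.4
```

View pics/wrist11.png

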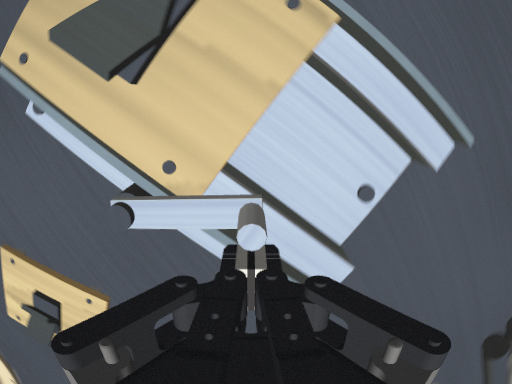

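```bash
python3 -m handwheel '[{"grip":0,"tx":-6.1,"ty":0,"tz":1.1,"wx":0,"wy":-0.08,"wz":0},{"grip":0,"tx":-6.1,"ty":0,"tz":1.1,"wx":0,"wy":-0.08,"wz":0},{"grip":0,"tx":-6.1,"ty":0,"tz":1.1,"wx":0,"wy":-0.08,"wz":0},{"grip":0,"tx":-6.1,"ty":0,"tz":1.1,"wx":0,"wy":-0.08,"wz":0},{"grip":0,"tx":-6.1,"ty":0,"tz":1.1,"wx":0,"wy":-0.08,"wz":0},{"grip":0,"tx":-6.1,"ty":0,"tz":1.1,"wx":0,"wy":-0.08,"wz":0},{"grip":0,"tx":-6.1,"ty":0,"tz":1.1,"wx":0,"wy":-0.08,"wz":0},{"grip":0,"tx":-6.1,"ty":0,"tz":1.1,"wx":0,"wy":-0.08,"wz":0}]'
python3 - <<'E'
from rig import sense,eyes
from h import *
s=sense(); st(s); latch(s)
c=eyes.capture("wrist"); cv2.imwrite(f"pics/wrist12.png",c["pixels"][:,:,::-1]); np.savez(f"pics/wrist12.npz",**c)
E
```

```text
time_s: 13.38
eef_pos: [615.4, 11.0, 78.9]
ee_rot: [0.515, -0.515, 0.485, -0.485]
force: [-1.3, -1.1, -0.7]
grip_width: 0.001
t 13.38 F [-1.3 -1.1 -0.7] frame [-29.  -47.5] z 78.9 j [-0.17  0.66  1.39 -0.    1.1  -0.23] g 0.0
theta tool 1.293 u 73.8 t -18.0 theta contact 1.293 F t -1.0 u -1.4
```

View pics/wrist12.png

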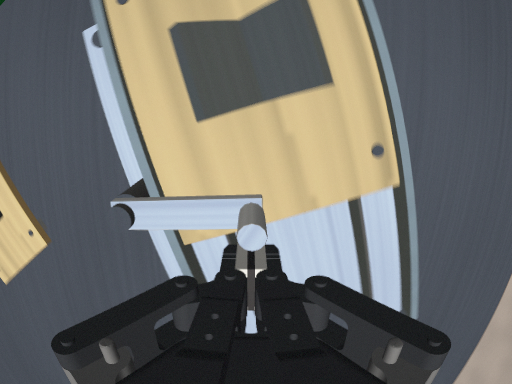

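The latch passes freely over the board, so the board is fully down. About 0.28 rad is left, which I'll do slowly.

```bash
python3 -m handwheel '[{"grip":0,"tx":-4.6,"ty":0,"tz":1,"wx":0,"wy":-0.06,"wz":0},{"grip":0,"tx":-4.6,"ty":0,"tz":1,"wx":0,"wy":-0.06,"wz":0},{"grip":0,"tx":-3.1,"ty":0,"tz":0.7,"wx":0,"wy":-0.04,"wz":0},{"grip":0,"tx":-3.1,"ty":0,"tz":0.7,"wx":0,"wy":-0.04,"wz":0}]'
python3 -m handwheel '[{"grip":0,"tx":-1.5,"ty":0,"tz":0.4,"wx":0,"wy":-0.02,"wz":0},{"grip":0,"tx":-1.5,"ty":0,"tz":0.4,"wx":0,"wy":-0.02,"wz":0}]'
python3 - <<'E'
from rig import sense
from h import *
s=sense(); st(s); latch(s)
E
python3 -m handwheel '[{"grip":0,"tx":-1.5,"ty":0,"tz":0.4,"wx":0,"wy":-0.02,"wz":0}]'
python3 -m handwheel '[{"grip":0,"tx":-1.5,"ty":0,"tz":0.4,"wx":0,"wy":-0.02,"wz":0}]'
python3 - <<'E'
from rig import sense,eyes
from h import *
s=sense(); st(s); latch(s)
c=eyes.capture("wrist"); cv2.imwrite(f"pics/wrist13.png",c["pixels"][:,:,::-1]); np.savez(f"pics/wrist13.npz",**c)
E
```

```text
time_s: 13.77
eef_pos: [616.4, 26.5, 78.8]
ee_rot: [0.56, -0.56, 0.432, -0.432]
force: [-0.2, -1.9, 0.4]
grip_width: 0.004
time_s: 13.93
eef_pos: [616.4, 29.6, 78.7]
ee_rot: [0.569, -0.568, 0.42, -0.421]
force: [-0.3, -0.9, 0.7]
grip_width: -0.002
t 13.93 F [-0.3 -0.9  0.7] frame [-21.8 -30.3] z 78.7 j [-0.14  0.66  1.38 -0.    1.1  -0.44] g -0.0
theta tool 1.531 u 73.9 t -17.4 theta contact 1.54 F t -0.8 u -0.5
time_s: 14.02
eef_pos: [616.5, 30.6, 78.7]
ee_rot: [-0.573, 0.573, -0.414, 0.415]
force: [1.0, -9.8, 0.2]
grip_width: -0.002
time_s: 14.1
eef_pos: [616.7, 30.8, 78.7]
ee_rot: [-0.576, 0.578, -0.407, 0.41]
force: [1.4, -16.9, 0.5]
grip_width: -0.004
t 14.1 F [  1.4 -16.9   0.5] frame [-21.2 -29.2] z 78.7 j [-0.14  0.66  1.38 -0.    1.1  -0.48] g -0.0
theta tool 1.573 u 73.8 t -19.4 theta contact 1.554 F t -16.4 u -4.3
```

View pics/wrist13.png

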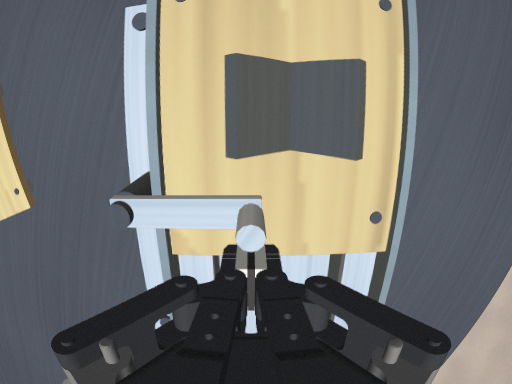

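Stop reached: the force jumped to 17 N and the arm is square across the board. Backing straight off and clearing.

```bash
python3 -m handwheel '[{"grip":0,"tx":4,"ty":0,"tz":0,"wx":0,"wy":0,"wz":0},{"grip":0,"tx":10,"ty":0,"tz":0,"wx":0,"wy":0,"wz":0},{"grip":0,"tx":15,"ty":0,"tz":0,"wx":0,"wy":0,"wz":0},{"grip":0,"tx":15,"ty":0,"tz":0,"wx":0,"wy":0,"wz":0},{"grip":0,"tx":0,"ty":-30,"tz":0,"wx":0,"wy":0,"wz":0},{"grip":0,"tx":0,"ty":-35,"tz":0,"wx":0,"wy":0,"wz":0},{"grip":0,"tx":0,"ty":-35,"tz":0,"wx":0,"wy":0,"wz":0},{"grip":0,"tx":20,"ty":-20,"tz":0,"wx":0,"wy":0,"wz":0},{"grip":0,"tx":20,"ty":0,"tz":0,"wx":0,"wy":0,"wz":0},{"grip":0,"tx":0,"ty":0,"tz":0,"wx":0,"wy":0,"wz":0}]'
python3 -m handwheel '[{"grip":0,"tx":30,"ty":0,"tz":-25,"wx":0,"wy":0,"wz":0},{"grip":0,"tx":30,"ty":0,"tz":-25,"wx":0,"wy":0,"wz":0},{"grip":0,"tx":30,"ty":0,"tz":-25,"wx":0,"wy":0,"wz":0},{"grip":0,"tx":30,"ty":0,"tz":-25,"wx":0,"wy":0,"wz":0},{"grip":0,"tx":30,"ty":0,"tz":-25,"wx":0,"wy":0,"wz":0},{"grip":0,"tx":30,"ty":0,"tz":-25,"wx":0,"wy":0,"wz":0},{"grip":0,"tx":30,"ty":0,"tz":-25,"wx":0,"wy":0,"wz":0},{"grip":0,"tx":30,"ty":0,"tz":-25,"wx":0,"wy":0,"wz":0},{"grip":0,"tx":0,"ty":0,"tz":0,"wx":0,"wy":0,"wz":0},{"grip":0,"tx":0,"ty":0,"tz":0,"wx":0,"wy":0,"wz":0}]'
python3 - <<'E'
from rig import sense,eyes
from h import *
s=sense(); st(s)
for n in["top","scene"]:
    c=eyes.capture(n); cv2.imwrite(f"pics/{n}14.png",c["pixels"][:,:,::-1]); np.savez(f"pics/{n}14.npz",**c)
    for z in(59,67):
        r=boards(c,z,(180,95,340,215) if n=="top" else (220,185,365,310)); print(n,z,w2f(r.mean(0)).round(1),[np.hypot(*(r[i]-r[i-1])).round(1) for i in (0,1)])
a=cv2.imread("pics/scene14.png")[185:310,205:365]; b=cv2.imread("pics/top14.png")[95:215,180:340]
cv2.imwrite("pics/scene14z.png",cv2.resize(a,None,fx=4.8,fy=4.8,interpolation=cv2.INTER_CUBIC))
cv2.imwrite("pics/top14z.png",cv2.resize(b,None,fx=4.8,fy=4.8,interpolation=cv2.INTER_CUBIC))
E
```

```text
time_s: 14.98
eef_pos: [645.2, -50.6, 199.5]
ee_rot: [0.577, -0.576, 0.408, -0.411]
force: [1.0, -1.4, -0.4]
grip_width: -0.002
time_s: 15.82
eef_pos: [533.9, -341.3, 197.4]
ee_rot: [0.577, -0.576, 0.41, -0.409]
force: [-0.1, 1.3, -0.0]
grip_width: -0.001
t 15.82 F [-0.1  1.3 -0. ] frame [-222.3 -353.1] z 197.4 j [-0.75  0.58  1.19  0.    1.38 -1.09] g -0.0
top 59 [-3.4 46.6] [np.float32(142.8), np.float32(181.3)]
top 67 [-5.9 46.8] [np.float32(141.8), np.float32(180.0)]
scene 59 [-0.9 44.5] [np.float32(141.3), np.float32(185.9)]
scene 67 [ 1.7 40.7] [np.float32(140.3), np.float32(184.5)]
```

View pics/scene14z.png

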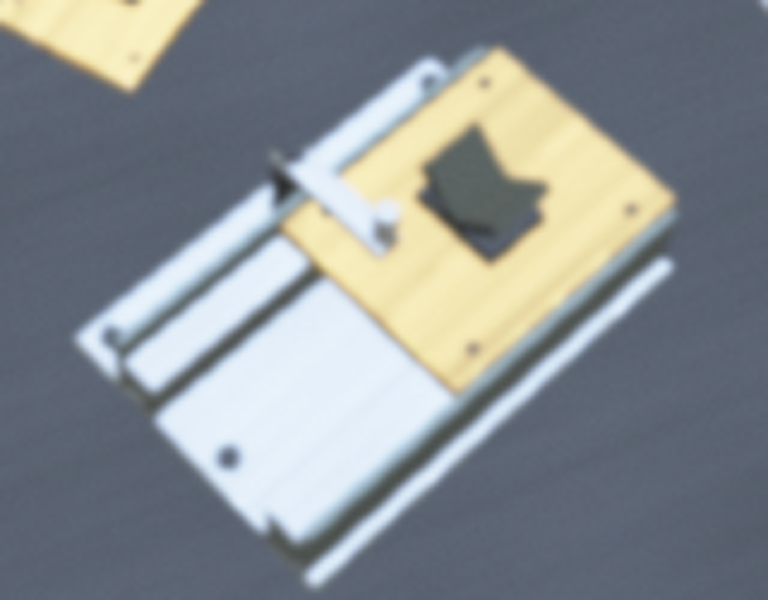

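View pics/top14z.png

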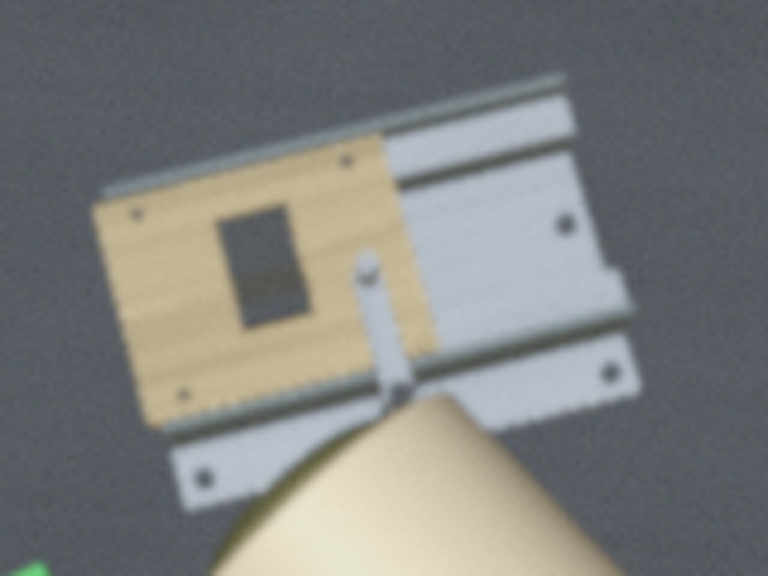

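View pics/scene14.png

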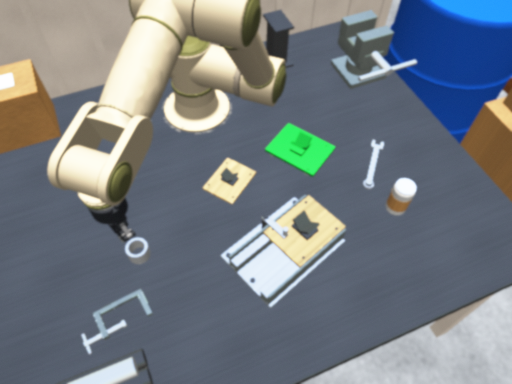

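The scene view shows the board home at (307,225), with the latch arm square across it at (272,222). The loose things have not moved, and the hand is well clear. Handing in.

```bash
python3 -c "
from rig import ctrl
print(ctrl.finish_job())"
```

```text
the job is handed in; nothing more can be done
None
```

The board is home in its notches and the latch arm is against its stop, square across the board. I handed the job in at about 16 s, with the hand clear.

- **Board:** I pushed it about 90 mm along the rails with the fingertips, against 3–5 N of sliding friction. The force fell to 0 as it dropped, then rose to 12 N against the notch wall. The two fixed cameras put its centre at y = 44.5 and 46.6 mm in the frame, against 45 mm for home.
- **Latch:** I pushed the pin round the arc with about 1 N until the force jumped to 17 N at the stop. The contact geometry gave about 1.55 rad. The arm passed freely over the board, so the board was fully down.
- **Checks that disagreed:** Sideways, the top camera read the board's centre at −3.4 mm and the scene camera at −0.9 mm. My first estimate of the frame's position was also about 3 mm off along y. I corrected it from a wrist picture before pushing the latch.
- **Loose things:** In the last scene picture the wrench, can, collar, clamp and the other two boards are where they started. I checked this by eye only.
- **Refused calls:** My first three move calls were refused because their rows left out some keys. Nothing moved.

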